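# Set the feed gate of a card feeder by blade drag

### The arm

A 6-joint arm with a two-finger parallel gripper is mounted at the origin on the work surface. World frame = base frame: x ahead of the robot, y to its left, z up, the work surface at z = 0. Lengths are in m, angles in degrees, forces in N, time in s.
With the tool pointing down it reaches from about 0.35 to 0.85 m from the base axis. Payload 8.1 kg.
Tool frame: the origin (TCP) lies midway between the tips of the shut fingers; the grasp point (between the pads) lies 19 mm behind it; z points along the fingers, y is the direction in which the jaws open and shut (so a half turn about z gives the same grasp; the last joint's range is limited). The gripper opens to 85 mm and grips with 20 to 120 N. Pads are 22 mm wide; open, the fingers measure 114 mm over their backs; the gripper's body (76 mm by 85 mm) begins 54 mm behind the grasp point. The pads swing forward as they close: fully open they stand 13 mm farther back than shut.
Start: joints at [-77.659, 7.471, 85.268, -0, 87.261, -4.893], TCP at [0.178, -0.573, 0.231] pointing down, gripper open.
Joint ranges: [-169.43, 169.43], [-51.17, 129.36], [1.28, 143.12], [-76.62, 256.62], [0, 156.53], [-152.29, 152.29]. Speed limits (degrees/s): [136.94, 136.94, 159.86, 180, 180, 180].

### API

Orientations are given as a 3x3 rotation matrix whose columns are the frame's x, y, z axes.
In Python, from rig import bot, read_camera, search_frame, outline_of, mark_of gives the robot as it stands.
- The arm moves only by the shell command python3 -m inch 'ROWS' [FORCE]. ROWS is JSON, a list of rows, each an object of numbers: "claw": the opening, from 0 (shut) to 1 (fully open); "dx", "dy", "dz": the shift along the world's x, y, z scaled (see below); "twist": the turn about the world's z scaled (see below). A call has 1 to 10 rows; each row is the pose to reach, as a shift and turn from the pose commanded when the call began; what a row does not reach only later rows make up. The controller multiplies each number of a shift by 10 cm and each number of a turn by 90 degrees. A row lasts 1/8 s, in which the tool goes at most 62.5 mm and 10.7 degrees, less where a joint would pass 70% of its speed; a pose out of reach is approached as far as the arm can. A call with a number of a shift or a turn outside -1 to 1 is refused whole. A call with a gripper value outside its range is refused whole. The fingers move at their own pace and stop on an object; FORCE is the grip in N (left out, the last holds). Time passes only in rows, so rows that repeat a pose let the fingers close. It gives the time, the measured TCP pose, the force and the opening at its end, in the units of the state.
- bot.read_state(): the state, without advancing time (a new reading comes with each control period).
- read_camera(name): name is "scene" or "top"; returns a dict with "color" (420x560x3 uint8, red, green, blue), "fov_y" (degrees; the focal length in pixels is half the picture's height over the tangent of half this angle, whatever the lens; pixels are square), "cx", "cy" (the principal point, pixels), "dist_coeffs" ([k1, k2, p1, p2, k3] as OpenCV has them; the pictures are not rectified), "origin" and "rotation" of the camera in the world. Camera axes: x right, y up, looking along -z (the intrinsics and any distortion apply to the point x, -y, -z); pixel columns grow to the right and rows downward; lengths in m; the calibration is good to about 2 mm. A picture is of the moment at which its call begins. There is no depth.
- bot.job_done(): hands the job in, once; it reports no verdict.
Trained networks look in a picture, given as the dict that the camera call returned (one of the last four; its "shot" number tells which), for a name from the list of things; names that differ only in an ending like _2 or _b are one class to them, and where a whole thing is asked for, a point or a joint stands for the part that bears it (a point fixed in the world has none). Each returns a list of dicts, best first, with "confidence" (0 to 1); they miss things now and then, are a little off and sometimes report something else, mostly with a low value. They report only what shows in the picture. A call takes as long as a camera call. They do not tell look-alikes from the thing itself.
- search_frame(label, picture): "bbox" ([centre column, centre row, width, height] in pixels, round what is visible of it).
- outline_of(label, picture): "mask" (420x560 bool, what is visible of it) and "bbox" ([centre column, centre row, width, height] in pixels, round what is visible of it).
- mark_of(label, picture): "centre" ([row, column] in pixels: a listed point, or the origin of a listed thing).
The state is a dict: "clock": time; "joints": joint angles; "qvel": joint speeds; "joint_efforts": joint torques, N m; "eef_pos": TCP position; "tool_rot": TCP orientation; "contact_force": force on the tool from outside, world axes, zero at the start; "wrist_torque": the same for the moment, N m; "width": finger opening in m.
Only numpy, scipy, OpenCV 4.12 (cv2) and the standard library are available. Lean on these libraries where they do the work, as an engineer would, in place of code of your own. Each camera call takes 0.05 s, during which the arm holds its last target.

### The job

Set the feed gate of the desktop card feeder to the setting blade: slide the blade flat along the bed, nose first, under the raised gate until its nose shows beyond the gate pad, let go of it, and push the gate down by its knurled head until the pad nips the blade lightly without jamming it. Let go of the gate and draw the blade slowly straight back out by its grip: it must come with a light drag, a pull of about 5 to 10 N, so correct the gate while the blade is still under it if the pull is wrong. Lay the blade flat on its mat again, leaving the gate as set and the other things where they stand.

Things in the scene. Friction and masses are not known exactly. Their poses are not given: they have to be found in the camera images.
- feeder: Desktop friction feeder, fixed, 370 x 200 mm. Origin: on the table's plane, right under the gate's axis. x points from the outfeed end (nearer the robot) to the hopper end, z up. The flat bed is 90 mm above the table, from x = -150 to 200 mm, 184 mm wide between side frames that stand 11 mm above it; it is clear from x = -150 mm up to the gate.
- throat (a point): On the bed (90 mm up) at the feeder's x = y = 0, right under the gate pad: the gap. A bridge crosses above it: in the middle a clamp 36 mm (x) by 44 mm (y), 158 to 200 mm above the table; at the sides ears 50 mm long (x), up to 205 mm. Beyond it, from x = 50 mm, two guide plates at y = -75 and 75 mm stand 61 mm above the bed, with a small wedge between.
- post (a point): Point on the gate's axis that lies at the clamp's top (200 mm up) with the gate fully up, and goes down with it. The gate is a 14 mm steel post that slides 26 mm straight down in the clamp and stays where left: friction takes about 8 N to push it down, 12 N to pull it up. It starts 0 to 6 mm below fully up. Under it a half-round rubber pad (radius 16 mm, 34 mm wide, axis along y) meets the bed.
- gate_head (a point): Centre of the knurled head on top of the gate's post, a disc of 36 mm diameter and 22 mm height, axis vertical; 256 mm above the table with the gate fully up, 230 mm fully down. The gap under the pad is 18 mm with the gate fully up, plus 0 to 6 mm of unknown pad wear, so the head's height does not tell the gap.
- gate: The whole gate; origin at point post. Its pad is sprung: when it touches the blade it presses with about 1 N, and gains 5 N per mm that the gate goes further (7 mm at most). Drawing the blade then takes about 1.1 times that press, give or take 20 per cent (a hand that leans on the blade adds to it). More than 15 N of press spoils the pad.
- blade: Setting blade: flat steel bar 150 mm long, 24 mm wide, 5 mm thick, with an upright black grip; about 0.15 kg. Origin: underside, below the middle of the grip; x along the blade towards its nose, z up. The bar reaches from x = -30 to 120 mm. The grip is 40 mm long (x), 12 mm thick (y) and reaches 47 mm above the underside. It starts flat on the mat.
- blade_grip (a point): Middle of the blade's grip, 30 mm above the underside: where to pinch it, across its 12 mm thickness.
- blade_nose (a point): Middle of the blade's nose end, 120 mm along x from the origin.
- blade_mid (a point): Middle of the blade's length on the underside, 45 mm along x from the origin.
- mat: The blade's mat: black rubber, 240 x 140 x 4 mm, fixed on the table to the left or right of the feeder. Origin: centre of its underside; x along its length.
- tape_roll: Bystander: roll of brown tape lying flat, 104 mm diameter, 48 mm high. Origin: centre of its underside.
- beaker: Bystander: orange plastic beaker, 70 mm diameter, 100 mm high. Origin: centre of its underside.
- cartons: Bystander: stack of folded cartons, 130 x 90 x 48 mm. Origin: centre of its underside.
- basket: Bystander: red plastic basket with paper goods, 220 x 140 x 60 mm, fixed, on the other side of the feeder from the mat. Origin: centre of its underside.
There are look-alikes about, which are no part of the job. Several things look just like the blade: the one meant starts farthest to the robot's left.

How it is judged (in metres and radians):
On the way, in this order (a step that is already met when the one before it is completed fails the run):
1. the blade lies under the gate on the bed, its nose out beyond the pad (x of blade_nose in the frame of feeder above 0.016 m and y of blade_nose in the frame of feeder between -0.018 and 0.018 m and z of blade_nose in the frame of feeder below 0.1 m and angle between the x axis of blade and the x axis of feeder, either way round below 0.2 rad), for 0.1 s.
2. gate let go, its pad nipping the blade with 2.3 to 11 N, the blade not held (contact force between gate and blade between 2.3 and 11 N and x of blade_nose in the frame of feeder above 0.012 m and contact force between the fingers and anything else below 0.1 N), for 0.2 s.
3. the blade drawn back by the fingers through the nip, the pad pressing on it with 2.3 to 11 N (contact force between the fingers and blade above 0.5 N and contact force between gate and blade between 2.3 and 11 N and x of blade_nose in the frame of feeder below 0.011 m), for 0.1 s.
At the end, for the whole second after the job is handed in: The blade lies flat and still on its mat (its middle within 60 mm along and 50 mm across of the mat's centre), and the gate stands as set: with the blade gone the sprung pad hangs 2.8 to 4.9 mm above the bed, so that the 5 mm blade would be nipped lightly (x of blade_mid in the frame of mat between -0.06 and 0.06 m and y of blade_mid in the frame of mat between -0.05 and 0.05 m and z of blade_mid in the frame of mat below 0.01 m and angle between blade's own z axis and vertical below 0.1 rad and linear speed of blade below 0.02 m/s and z of pad_c0 in the frame of feeder between 0.1088 and 0.1109 m); the robot touches nothing.
It fails at once if the gate pad or gate presses on the blade with more than 15 N (contact force between gate and blade above 15 N).
It fails at once if tape roll pushed more than 30 mm (distance of tape_roll from where it was at the start of the episode above 0.03 m).
It fails at once if beaker pushed more than 30 mm (distance of beaker from where it was at the start of the episode above 0.03 m).
It fails at once if carton stack pushed more than 30 mm (distance of cartons from where it was at the start of the episode above 0.03 m).
It also fails if it takes over 72 s, if anything falls off the work surface, if the arm or the gripper's body presses on something with over 40 N, if the wrist force passes 120 N, or if a joint passes its speed limit or range.

## Working session

There is one attempt and no reset: what is moved stays moved. The work goes in short steps, Python scripts to look and compute and a shell command to move; the robot and the scene stay as the last step left them, time stands still between calls to the robot, and variables do not carry over. Pictures are saved under pics/ and viewed, and the job is handed in when it is done.

```bash
ls; mkdir -p pics; cat > h.py <<'E'
import numpy as np, cv2
from rig import bot, read_camera, search_frame, outline_of, mark_of
def K(p):
    h,w=p["color"].shape[:2]; f=h/2/np.tan(np.radians(p["fov_y"])/2)
    return np.array([[f,0,p["cx"]],[0,f,p["cy"]],[0,0,1.]])
def ray(p,col,row):
    u=cv2.undistortPoints(np.array([[[col,row]]],float),K(p),np.array(p["dist_coeffs"],float))[0,0]
    d=np.array(p["rotation"])@np.array([u[0],-u[1],-1.]); return np.array(p["origin"]),d
def at_z(p,col,row,z):
    o,d=ray(p,col,row); return o+d*(z-o[2])/d[2]
def tri(p1,c1,p2,c2):
    o1,d1=ray(p1,*c1);o2,d2=ray(p2,*c2)
    d1/=np.linalg.norm(d1);d2/=np.linalg.norm(d2)
    s=np.linalg.lstsq(np.c_[d1,-d2],o2-o1,rcond=None)[0]
    a=o1+s[0]*d1;b=o2+s[1]*d2; return (a+b)/2,np.linalg.norm(a-b)
def proj(p,X):
    c=np.array(p["rotation"]).T@(np.array(X,float)-p["origin"]); c=np.array([c[0],-c[1],-c[2]])
    q=cv2.projectPoints(c.reshape(1,1,3),np.zeros(3),np.zeros(3),K(p),np.array(p["dist_coeffs"],float))[0]
    return q[0,0]
def save(p,n): cv2.imwrite("pics/"+n,p["color"][:,:,::-1])
E
python3 - <<'E'
from h import *
s=bot.read_state();print(s)
for n in("scene","top"):
    p=read_camera(n);save(p,n+"0.png");print(n,p["origin"],p["fov_y"],p["dist_coeffs"])
    for l in["feeder","throat","post","gate_head","blade","blade_grip","blade_nose","blade_mid","mat","tape_roll","beaker","cartons","basket"]:
        m=[(np.round(x["centre"][::-1],1).tolist(),round(x["confidence"],2)) for x in mark_of(l,p)]
        print(l,m)
E
```

```text
pics
{'clock': 0.0, 'joints': array([-7.76573128e+01,  7.51435033e+00,  8.53292847e+01, -1.65910770e-04,
        8.72613788e+01, -4.89163094e+00]), 'qvel': array([ 0.01249872, -0.08210013,  0.00214616, -0.04252951,  0.10562511,
       -0.06516574]), 'joint_efforts': array([ 2.94930120e-03, -5.69394386e+01, -5.00550377e+01, -4.98607756e-05,
        1.45115741e-02, -4.99521559e-05]), 'eef_pos': array([ 0.17768542, -0.57251384,  0.23025228]), 'tool_rot': array([[ 9.55101061e-01,  2.96279949e-01, -3.94609371e-04],
       [ 2.96280172e-01, -9.55099396e-01,  1.78985470e-03],
       [ 1.53406886e-04, -1.82640705e-03, -9.99998320e-01]]), 'contact_force': array([0.13748698, 0.26461031, 0.80253362]), 'wrist_torque': array([ 0.00886912, -0.00114597, -0.00886982]), 'width': 0.08528814916925258}
scene [ 1.04163058 -0.60946091  1.00709876] 54.98421563778161 [-0.03898861  0.          0.          0.          0.        ]
feeder [([342.1, 255.9], 0.74), ([421.1, 209.8], 0.37)]
throat [([337.8, 235.5], 0.9)]
post [([346.9, 211.3], 0.82), ([227.8, 305.0], 0.69), ([339.6, 253.6], 0.41)]
gate_head [([349.
[... 790 characters left out ...]
, ([318.2, 158.7], 0.23)]
post [([242.0, 162.6], 0.59), ([332.6, 195.3], 0.51)]
gate_head [([240.0, 158.1], 0.64)]
blade [([319.0, 224.4], 0.78), ([357.3, 271.4], 0.56), ([323.0, 216.5], 0.25)]
blade_grip [([358.8, 266.0], 0.81), ([396.0, 210.7], 0.78), ([320.4, 222.3], 0.6)]
blade_nose [([335.2, 197.5], 0.74), ([369.3, 226.6], 0.64), ([384.3, 279.7], 0.58)]
blade_mid [([385.8, 218.7], 0.81), ([366.0, 270.6], 0.66), ([325.2, 213.6], 0.6), ([240.4, 157.8], 0.37)]
mat [([326.9, 212.7], 0.73), ([239.7, 155.1], 0.27)]
tape_roll [([217.9, 244.7], 0.69), ([241.8, 167.5], 0.54)]
beaker [([158.9, 154.5], 0.87), ([320.0, 222.9], 0.6)]
cartons [([317.2, 158.3], 0.89), ([320.7, 223.4], 0.39)]
basket []
```

View pics/scene0.png

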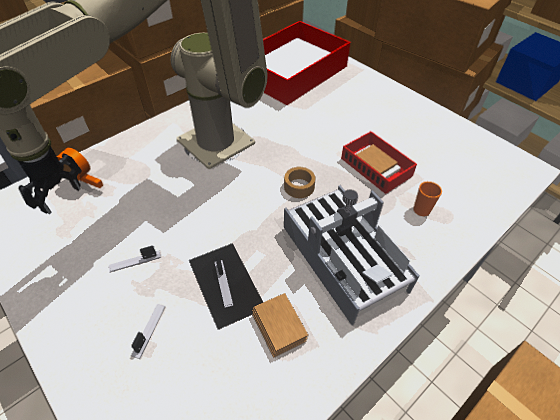

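View pics/top0.png

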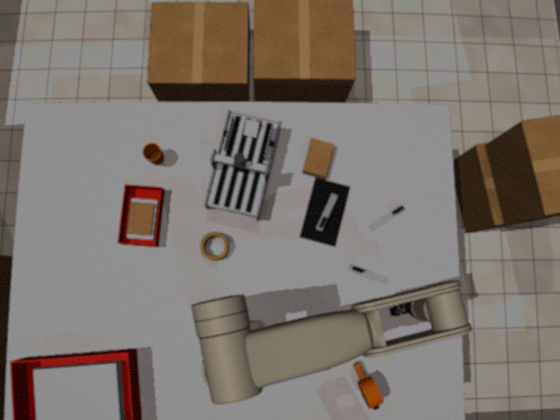

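The blade on the mat (scene ~(223,283), top ~(326,213)) is the leftmost of the three look-alikes. The feeder is at top ~(242,165), with cartons beside the mat. Next I'll measure.

```bash
python3 - <<'E'
from h import *
ps=read_camera("scene");pt=read_camera("top")
for n,p,(x0,y0,w,h) in(("cs_f",ps,(270,170,160,150)),("cs_m",ps,(180,235,110,100)),("ct_f",pt,(195,100,95,125)),("ct_m",pt,(290,170,70,80))):
    c=p["color"][y0:y0+h,x0:x0+w,::-1]; k=int(min(800/w,600/h)); cv2.imwrite(f"pics/{n}.png",cv2.resize(c,None,fx=k,fy=k,interpolation=cv2.INTER_CUBIC)); print(n,k)
print("throat",tri(ps,(337.8,235.5),pt,(241.2,168.3)))
print("head",tri(ps,(349.5,195.7),pt,(240,158.1)))
for l in("mat","blade","gate_head","feeder"):
  for n,p in(("s",ps),("t",pt)):
    for o in outline_of(l,p):
        if o["confidence"]<.3: continue
        m=o["mask"].astype(np.uint8)
        print(l,n,round(o["confidence"],2),m.sum(),cv2.minAreaRect(np.argwhere(m)[:,::-1].astype(np.float32)))
E
```

```text
cs_f 4
cs_m 6
ct_f 4
ct_m 7
throat (array([ 0.65646703, -0.03082202,  0.09514758]), np.float64(0.014671459140962769))
head (array([ 0.65727164, -0.02882436,  0.25977949]), np.float64(0.001347543725326328))
mat s 0.75 3186 ((226.49139404296875, 284.6465759277344), (75.10729217529297, 52.128662109375), 66.80140686035156)
mat s 0.63 425 ((222.923095703125, 281.1153869628906), (51.57854080200195, 9.609689712524414), 78.69007110595703)
mat s 0.43 10306 ((352.2769470214844, 247.484619140625), (133.5854034423828, 97.7393569946289), 60.2551155090332)
mat t 0.62 1971 ((324.77337646484375, 211.77027893066406), (36.47067642211914, 62.149574279785156), 14.420774459838867)
mat t 0.48 210 ((327.2796936035156, 212.11573791503906), (6.531843185424805, 37.534202575683594), 22.47943687438965)
blade s 0.73 482 ((133.07354736328125, 257.9559326171875), (14.017350196838379, 53.07460403442383), 73.0724868774414)
blade s 0.57 454 ((222.77056884765625, 281.2176208496094), (52.17177963256836, 9.436476707458496), 77.47119140625)
blade t 0.62 256 ((327.0000305175781, 211.99998474121094), (7.496050834655762, 38.59668731689453), 23.498565673828125)
blade t 0.58 306 ((367.7586364746094, 273.60345458984375), (41.224365234375, 7.984899520874023), 21.801410675048828)
blade t 0.52 219 ((386.5264587402344, 216.25588989257812), (6.212416648864746, 37.734676361083984), 57.528804779052734)
gate_head s 0.77 346 ((347.17059326171875, 212.48236083984375), (15.076668739318848, 47.07391357421875), 12.52880859375)
gate_head t 0.37 247 ((326.99151611328125, 212.47593688964844), (7.17612361907959, 38.513065338134766), 25.641006469726562)
feeder s 0.97 10335 ((351.70880126953125, 247.3933563232422), (133.54620361328125, 98.90979766845703), 61.0323371887207)
feeder t 0.79 5660 ((240.41009521484375, 164.2720947265625), (62.53045654296875, 100.93571472167969), 12.757532119750977)
```

View pics/cs_f.png

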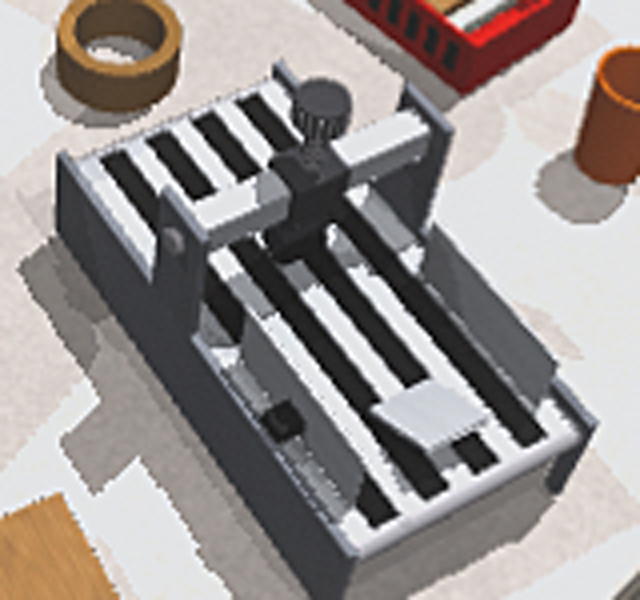

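View pics/cs_m.png

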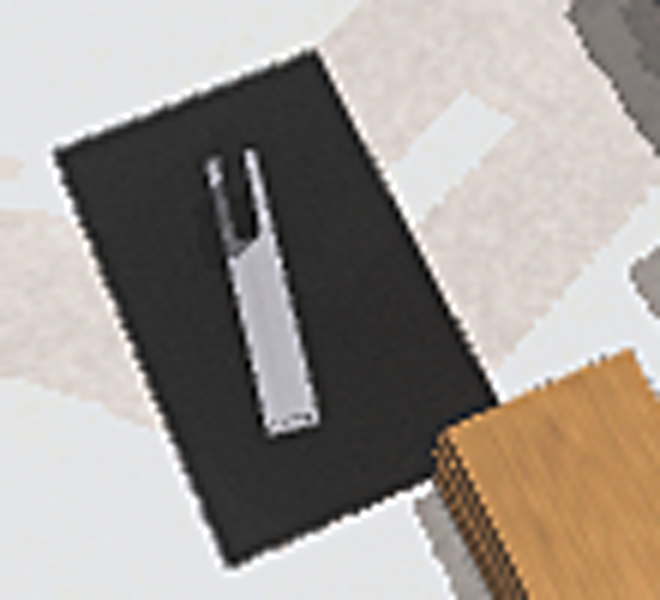

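View pics/ct_f.png

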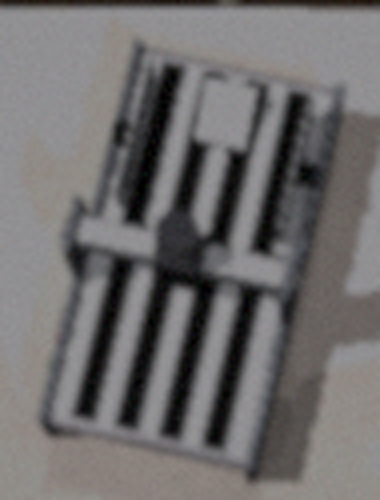

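View pics/ct_m.png

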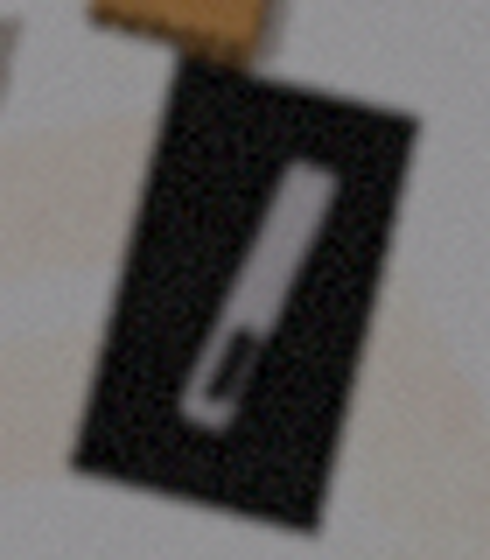

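```bash
python3 - <<'E'
from h import *
ps=read_camera("scene");pt=read_camera("top")
S=lambda u,v,k,x0,y0:((u+.5)/k-.5+x0,(v+.5)/k-.5+y0)
yaw=lambda a,b:np.degrees(np.arctan2(*(b-a)[1::-1]))
f=lambda u,v,z:at_z(pt,*S(u,v,4,195,100),z)
for a,b in(((255,475),(338,90)),((46,428),(138,45))):
    A,B=f(*a,.101),f(*b,.101);print("frame top",A,B,np.linalg.norm(B-A),yaw(A,B))
g=lambda u,v,z:at_z(ps,*S(u,v,4,270,170),z)
for a,b in(((62,155),(350,560)),((280,65),(595,425))):
    A,B=g(*a,.101),g(*b,.101);print("frame sc",A,B,np.linalg.norm(B-A),yaw(A,B))
# stripes scene z .09
for a,b in(((115,155),(385,520)),((160,138),(430,495)),((250,98),(530,440))):
    A,B=g(*a,.09),g(*b,.09);print("stripe",A,B,np.linalg.norm(B-A),yaw(A,B))
for p,c in((ps,(337.8,235.5)),(pt,(241.2,168.3))):print("throat",at_z(p,*c,.09))
for p,c in((ps,(349.5,195.7)),(pt,(240,158.1))):print("head",at_z(p,*c,.254))
m=lambda u,v,z:at_z(ps,*S(u,v,6,180,235),z)
M=[m(316,48,.004),m(57,150,.004),m(230,567,.004),m(497,403,.004)]
print("mat sc",M,np.linalg.norm(M[0]-M[1]),np.linalg.norm(M[2]-M[1]),yaw(M[1],M[2]),"c",M[0]/2+M[2]/2 if 0 else "")
n=lambda u,v,z:at_z(pt,*S(u,v,7,290,170),z)
M2=[n(73,465,.004),n(317,533,.004),n(419,122,.004),n(180,58,.004)]
print("mat top",M2,np.linalg.norm(M2[0]-M2[1]),np.linalg.norm(M2[2]-M2[1]),yaw(M2[1],M2[2]),"c",np.mean(M2,0))
print("blade top: nose",n(316,172,.009),"tail",n(208,417,.009),yaw(n(208,417,.009),n(316,172,.009)))
a,b,c,d=m(268,430,.009),m(318,420,.009),m(210,160,.009),m(250,150,.009)
print("blade sc nose",(a+b)/2,"tail",(c+d)/2,np.linalg.norm(a+b-c-d)/2,yaw((c+d)/2,(a+b)/2), yaw(c,a),yaw(d,b))
print("grip top centre top img",n(236,362,.04))
print(tri(ps,S(230,190,6,180,235),pt,S(236,362,7,290,170)))
E
```

```text
frame top [ 0.47708512 -0.08906226  0.101     ] [ 0.83619287 -0.16344247  0.101     ] 0.3667298567014255 -11.701923477606806
frame top [0.51883182 0.09831351 0.101     ] [0.87895176 0.02214817 0.101     ] 0.36808631067819203 -11.942063116367963
frame sc [ 0.48438112 -0.0844451   0.101     ] [ 0.84017987 -0.16986642  0.101     ] 0.36590921571265045 -13.500243768009987
frame sc [0.52839257 0.10283864 0.101     ] [0.88319843 0.02095365 0.101     ] 0.36413232855093847 -12.99564580464539
stripe [ 0.50370883 -0.04851062  0.09      ] [ 0.83420623 -0.12746511  0.09      ] 0.33979749574823775 -13.435905817967171
stripe [ 0.5139304  -0.01168962  0.09      ] [ 0.84177558 -0.09262246  0.09      ] 0.33768711596776707 -13.866953216570904
stripe [0.53067741 0.06854996 0.09      ] [ 0.8595824  -0.01259937  0.09      ] 0.33876792016891827 -13.859541372306964
throat [ 0.6501593  -0.03391876  0.09      ]
throat [ 0.66274634 -0.02504187  0.09      ]
head [ 0.6546778  -0.02373676  0.254     ]
head [ 0.65829404 -0.0290014   0.254     ]
mat sc [array([ 0.41917903, -0.24012906,  0.004     ]), array([ 0.3837
[... 226 characters left out ...]
440426 ,  0.004     ]), array([ 0.38761211, -0.37469499,  0.004     ]), array([ 0.61221144, -0.43495797,  0.004     ]), array([ 0.6472289, -0.3043598,  0.004    ])] 0.13561546860583037 0.23254351914769825 -15.019461499803247 c [ 0.51775428 -0.33951384  0.004     ]
blade top: nose [ 0.58323416 -0.37708925  0.009     ] tail [ 0.44941293 -0.31638234  0.009     ] -24.401032891774346
blade sc nose [ 0.58061318 -0.3764262   0.009     ] tail [ 0.44530017 -0.31232529  0.009     ] 0.14972820795337236 -25.34799900994461 -25.889356232278242 -24.812662412275817
grip top centre top img [ 0.47516513 -0.32823949  0.04      ]
(array([ 0.47564085, -0.33001612,  0.03246413]), np.float64(0.002039077918751215))
```

```bash
python3 -m inch '[{"dx":0.5,"dy":0.4,"twist":-0.12,"claw":0.5},{"dx":1,"dy":0.8,"twist":-0.24,"claw":0.5},{"dx":1,"dy":0.8,"twist":-0.35,"claw":0.5},{"dx":1,"dy":0.8,"twist":-0.47,"claw":0.5}]' 40; python3 -m inch '[{"dx":0.5,"dy":0.4,"claw":0.5},{"dx":1,"dy":0.8,"claw":0.5},{"dx":1,"dy":0.8,"claw":0.5}]'; python3 -m inch '[{"dx":0.5,"dy":0.43,"dz":-0.5,"claw":0.5},{"dx":0.96,"dy":0.86,"dz":-1,"claw":0.5},{"dx":0.96,"dy":0.86,"dz":-1,"claw":0.5}]'
```

```text
$[0]: bad value
$[0]: bad value
$[0]: bad value
```

```bash
python3 -m inch '[{"claw":0.5,"dx":0.5,"dy":0.4,"dz":0,"twist":-0.12},{"claw":0.5,"dx":1,"dy":0.8,"dz":0,"twist":-0.24},{"claw":0.5,"dx":1,"dy":0.8,"dz":0,"twist":-0.35},{"claw":0.5,"dx":1,"dy":0.8,"dz":0,"twist":-0.47}]' 40
```

```text
clock: 2.5
eef_pos: [0.279, -0.4922, 0.2315]
tool_rot: [[0.907, -0.422, 0.0], [-0.422, -0.907, -0.0], [0.0, 0.0, -1.0]]
contact_force: [0.4, -0.2, -0.2]
width: 0.0429
```

```bash
python3 -m inch '[{"claw":0.5,"dx":0.5,"dy":0.4,"dz":0,"twist":0},{"claw":0.5,"dx":1,"dy":0.8,"dz":0,"twist":0}]'; python3 -m inch '[{"claw":0.5,"dx":0.5,"dy":0.43,"dz":-0.5,"twist":0},{"claw":0.5,"dx":0.95,"dy":0.85,"dz":-1,"twist":0},{"claw":0.5,"dx":0.95,"dy":0.85,"dz":-1,"twist":0}]'; python3 - <<'E'
from h import *
print(bot.read_state()["eef_pos"])
ps=read_camera("scene");
c=ps["color"][215:335,160:300,::-1]; cv2.imwrite("pics/a1.png",cv2.resize(c,None,fx=5,fy=5,interpolation=cv2.INTER_CUBIC))
E
```

```text
clock: 2.75
eef_pos: [0.376, -0.4145, 0.2314]
tool_rot: [[0.907, -0.421, 0.0], [-0.421, -0.907, -0.0], [0.0, 0.0, -1.0]]
contact_force: [0.8, -0.3, -0.4]
width: 0.0423
clock: 3.12
eef_pos: [0.4711, -0.3274, 0.129]
tool_rot: [[0.909, -0.417, -0.002], [-0.417, -0.909, 0.002], [-0.002, -0.001, -1.0]]
contact_force: [-0.0, 0.2, 0.3]
width: 0.0426
[ 0.47108505 -0.32735401  0.1289981 ]
```

View pics/a1.png

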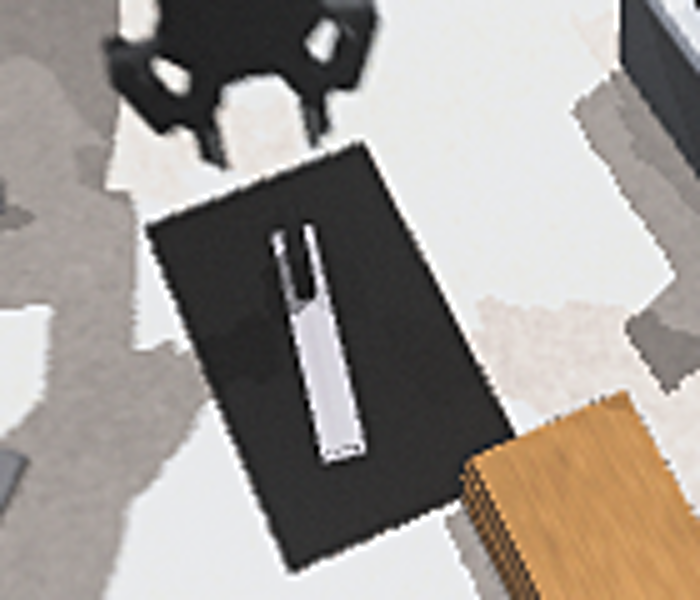

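The fingers straddle the grip line above the mat (fingertips at ~(204,247) and (224,243), grip at ~(219,267) in scene pixels). Descending.

```bash
python3 -m inch '[{"claw":0.5,"dx":0.03,"dy":0,"dz":-0.5,"twist":0},{"claw":0.5,"dx":0.03,"dy":0,"dz":-0.8,"twist":0},{"claw":0.5,"dx":0.03,"dy":0,"dz":-0.9,"twist":0}]'; python3 -m inch '[{"claw":0.5,"dx":0,"dy":0,"dz":-0.1,"twist":0},{"claw":0.5,"dx":0,"dy":0,"dz":-0.2,"twist":0},{"claw":0.5,"dx":0,"dy":0,"dz":-0.2,"twist":0}]'
```

```text
clock: 3.55
eef_pos: [0.472, -0.3289, 0.039]
tool_rot: [[0.908, -0.418, -0.003], [-0.418, -0.908, 0.003], [-0.004, -0.001, -1.0]]
contact_force: [-0.4, -0.2, -0.2]
width: 0.0426
clock: 3.92
eef_pos: [0.4733, -0.33, 0.0212]
tool_rot: [[0.908, -0.419, -0.0], [-0.419, -0.908, 0.0], [-0.0, -0.0, -1.0]]
contact_force: [-0.3, -0.3, -0.4]
width: 0.0426
```

```bash
python3 -m inch '[{"claw":0.5,"dx":0,"dy":0.02,"dz":-0.05,"twist":0},{"claw":0.2,"dx":0,"dy":0.02,"dz":-0.05,"twist":0},{"claw":0,"dx":0,"dy":0.02,"dz":-0.05,"twist":0},{"claw":0,"dx":0,"dy":0.02,"dz":-0.05,"twist":0},{"claw":0,"dx":0,"dy":0.02,"dz":-0.05,"twist":0},{"claw":0,"dx":0,"dy":0.02,"dz":-0.05,"twist":0}]' 60
```

```text
clock: 4.68
eef_pos: [0.4736, -0.3281, 0.0166]
tool_rot: [[0.908, -0.418, 0.0], [-0.418, -0.908, -0.0], [0.0, 0.0, -1.0]]
contact_force: [0.2, 1.0, 2.1]
width: 0.011
```

```bash
python3 -m inch '[{"claw":0,"dx":0,"dy":0,"dz":0.2,"twist":0},{"claw":0,"dx":0,"dy":0,"dz":0.2,"twist":0}]'; python3 - <<'E'
from h import *
for n in("scene","top"):
    ps=read_camera(n);x,y=(160,215) if n=="scene" else (285,165)
    c=ps["color"][y:y+100,x:x+120,::-1]; cv2.imwrite(f"pics/b_{n}.png",cv2.resize(c,None,fx=5,fy=5,interpolation=cv2.INTER_CUBIC))
E
```

```text
clock: 4.92
eef_pos: [0.4747, -0.3291, 0.0388]
tool_rot: [[0.908, -0.419, 0.003], [-0.419, -0.908, -0.002], [0.004, 0.001, -1.0]]
contact_force: [0.8, 0.5, -2.1]
width: 0.0114
```

View pics/b_scene.png

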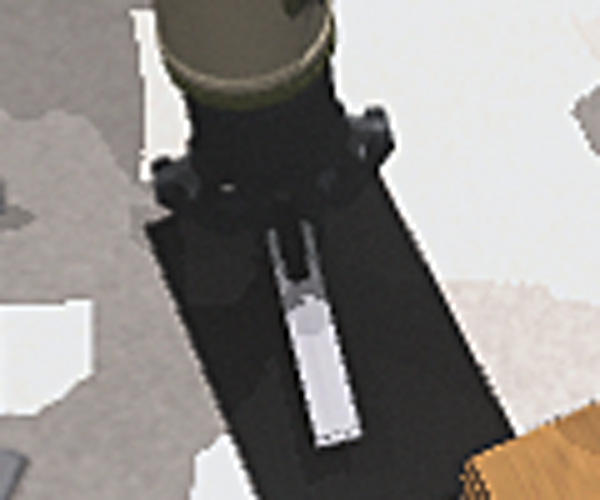

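Blade held, 11 mm wide pinch, nose at ~(227,303) in scene pixels. Carrying to the outfeed.

```bash
python3 -m inch '[{"claw":0,"dx":0,"dy":0,"dz":0.5,"twist":0},{"claw":0,"dx":-0.2,"dy":0.2,"dz":1,"twist":0},{"claw":0,"dx":-0.4,"dy":0.6,"dz":1,"twist":0.07},{"claw":0,"dx":-0.4,"dy":1,"dz":1,"twist":0.13}]'; python3 -m inch '[{"claw":0,"dx":0,"dy":0.5,"dz":0.2,"twist":0},{"claw":0,"dx":0,"dy":1,"dz":0.2,"twist":0}]';python3 -m inch '[{"claw":0,"dx":0,"dy":0.5,"dz":0,"twist":0},{"claw":0,"dx":0,"dy":1,"dz":0,"twist":0},{"claw":0,"dx":0,"dy":1,"dz":0,"twist":0}]'
```

```text
clock: 5.52
eef_pos: [0.4324, -0.2273, 0.1366]
tool_rot: [[0.975, -0.224, 0.0], [-0.224, -0.975, -0.0], [0.0, 0.0, -1.0]]
contact_force: [0.9, 1.3, -2.0]
width: 0.011
clock: 5.78
eef_pos: [0.4339, -0.127, 0.1576]
tool_rot: [[0.974, -0.226, 0.002], [-0.226, -0.974, -0.001], [0.003, 0.0, -1.0]]
contact_force: [0.9, 0.1, -2.1]
width: 0.0114
clock: 6.15
eef_pos: [0.4329, -0.025, 0.1559]
tool_rot: [[0.975, -0.221, -0.001], [-0.221, -0.975, 0.001], [-0.001, -0.001, -1.0]]
contact_force: [0.1, -1.1, -2.3]
width: 0.0116
```

```bash
python3 -m inch '[{"claw":0,"dx":0.3,"dy":0.31,"dz":0,"twist":0},{"claw":0,"dx":0.75,"dy":0.31,"dz":0,"twist":0},{"claw":0,"dx":0.75,"dy":0.31,"dz":-0.3,"twist":0},{"claw":0,"dx":0.75,"dy":0.31,"dz":-0.3,"twist":0}]'; python3 - <<'E'
from h import *
for n in("scene","top"):
    ps=read_camera(n);x,y=(265,170) if n=="scene" else (190,120)
    c=ps["color"][y:y+120,x:x+140,::-1]; cv2.imwrite(f"pics/c_{n}.png",cv2.resize(c,None,fx=5,fy=5,interpolation=cv2.INTER_CUBIC))
E
```

```text
clock: 6.65
eef_pos: [0.5061, 0.0024, 0.1231]
tool_rot: [[0.974, -0.226, -0.007], [-0.226, -0.974, 0.0], [-0.006, 0.001, -1.0]]
contact_force: [-1.1, -0.2, -1.4]
width: 0.0114
```

View pics/c_scene.png

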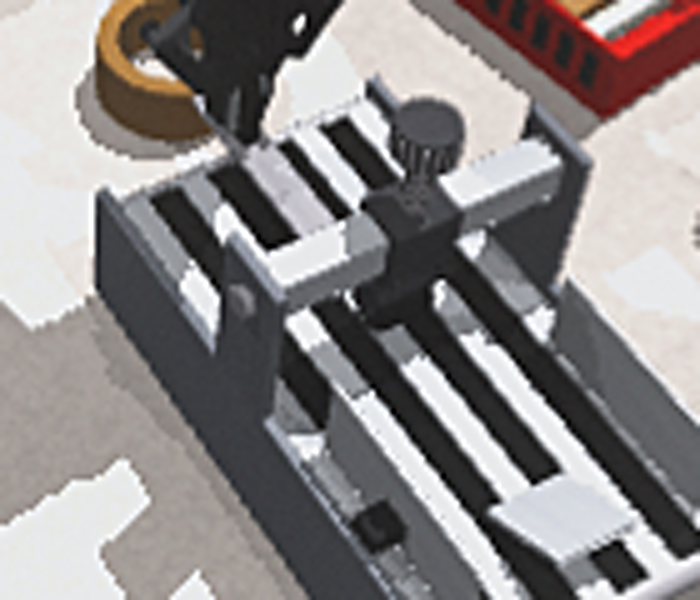

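View pics/c_top.png

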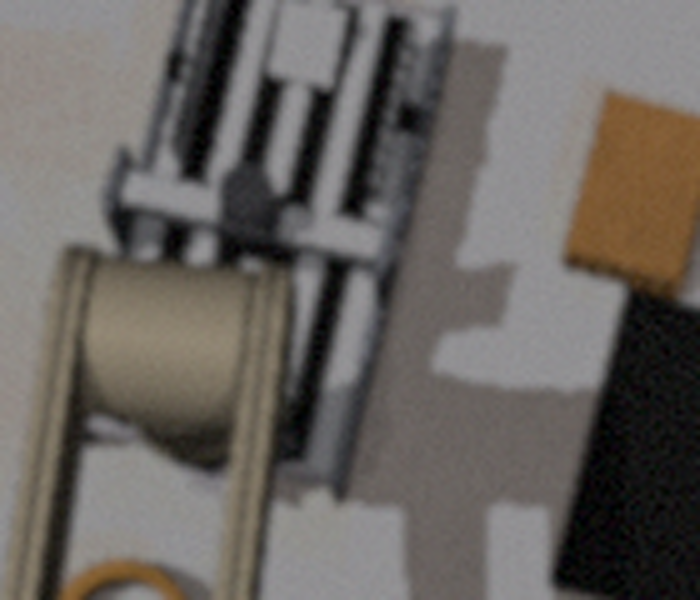

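Blade is centred over the bed between stripes 2 and 3, nose at ~scene (327,217), short of the bridge. Lower and slide in.

```bash
python3 -m inch '[{"claw":0,"dx":0,"dy":0,"dz":-0.1,"twist":0},{"claw":0,"dx":0,"dy":0,"dz":-0.17,"twist":0},{"claw":0,"dx":0,"dy":0,"dz":-0.17,"twist":0},{"claw":0,"dx":0,"dy":0,"dz":-0.17,"twist":0}]'
```

```text
clock: 7.25
eef_pos: [0.5085, 0.003, 0.1095]
tool_rot: [[0.974, -0.226, 0.0], [-0.226, -0.974, -0.0], [0.0, -0.0, -1.0]]
contact_force: [0.7, 0.2, -1.8]
width: 0.0114
```

```bash
python3 -m inch '[{"claw":0,"dx":0,"dy":0.02,"dz":-0.05,"twist":0},{"claw":0,"dx":0.1,"dy":0,"dz":-0.05,"twist":0},{"claw":0,"dx":0.25,"dy":-0.03,"dz":-0.05,"twist":0},{"claw":0,"dx":0.4,"dy":-0.07,"dz":-0.05,"twist":0},{"claw":0,"dx":0.55,"dy":-0.1,"dz":-0.05,"twist":0},{"claw":0,"dx":0.66,"dy":-0.12,"dz":-0.05,"twist":0},{"claw":0,"dx":0.66,"dy":-0.12,"dz":-0.05,"twist":0},{"claw":0,"dx":0.66,"dy":-0.12,"dz":-0.05,"twist":0}]'; python3 - <<'E'
from h import *
for n in("scene",):
    ps=read_camera(n);x,y=(285,180) 
    c=ps["color"][y:y+100,x:x+120,::-1]; cv2.imwrite(f"pics/d_{n}.png",cv2.resize(c,None,fx=6,fy=6,interpolation=cv2.INTER_CUBIC))
E
```

```text
clock: 8.25
eef_pos: [0.574, -0.0089, 0.104]
tool_rot: [[0.974, -0.226, -0.001], [-0.226, -0.974, 0.0], [-0.001, 0.0, -1.0]]
contact_force: [0.1, 0.3, -2.1]
width: 0.0113
```

View pics/d_scene.png

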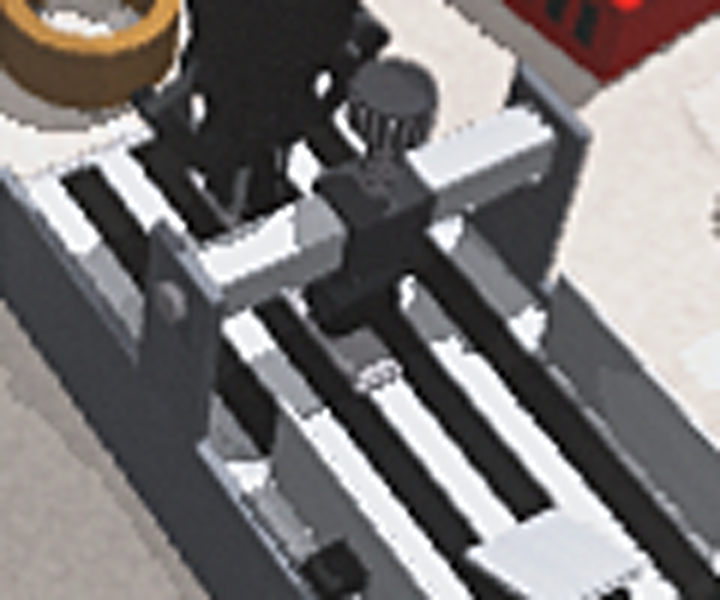

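The nose shows beyond the pad at scene ~(348,242), aligned with the bed's centre strip. Set down and release.

```bash
python3 -m inch '[{"claw":0,"dx":0,"dy":0,"dz":-0.02,"twist":0},{"claw":0,"dx":0,"dy":0,"dz":-0.02,"twist":0}]' ; python3 - <<'E'
from h import *
ps=read_camera("scene");c=ps["color"][180:280,285:405,::-1]
for z,u in((.095,(380,365)),(.09,(380,385))): 
    print(at_z(ps,285+u[0]/6,180+u[1]/6,z))
E
```

```text
clock: 8.55
eef_pos: [0.5743, -0.0089, 0.1026]
tool_rot: [[0.974, -0.226, 0.0], [-0.226, -0.974, -0.0], [0.0, -0.0, -1.0]]
contact_force: [-0.9, 0.6, 1.2]
width: 0.0113
[ 0.68433262 -0.0285687   0.095     ]
[ 0.6900379  -0.03385357  0.09      ]
```

```bash
python3 -m inch '[{"claw":0.5,"dx":0,"dy":0,"dz":0,"twist":0},{"claw":0.5,"dx":0,"dy":0,"dz":0,"twist":0},{"claw":0.5,"dx":0,"dy":0,"dz":0,"twist":0},{"claw":0.5,"dx":0,"dy":0,"dz":0.3,"twist":0},{"claw":0.5,"dx":0,"dy":0,"dz":1,"twist":0},{"claw":0.5,"dx":0,"dy":0,"dz":1,"twist":0}]'; python3 -m inch '[{"claw":0.5,"dx":0,"dy":0,"dz":0.5,"twist":0},{"claw":0,"dx":0,"dy":0,"dz":0.85,"twist":0},{"claw":0,"dx":0.4,"dy":-0.1,"dz":0.85,"twist":0},{"claw":0,"dx":0.83,"dy":-0.19,"dz":0.85,"twist":0},{"claw":0,"dx":0.83,"dy":-0.19,"dz":0.85,"twist":0}]';python3 - <<'E'
from h import *
for n in("scene",):
    ps=read_camera(n);x,y=(285,160) 
    c=ps["color"][y:y+120,x:x+140,::-1]; cv2.imwrite(f"pics/e_{n}.png",cv2.resize(c,None,fx=5,fy=5,interpolation=cv2.INTER_CUBIC))
E
```

```text
clock: 9.35
eef_pos: [0.5776, -0.0093, 0.2085]
tool_rot: [[0.974, -0.226, 0.01], [-0.226, -0.974, -0.001], [0.01, -0.001, -1.0]]
contact_force: [-0.1, -0.1, 0.2]
width: 0.0428
clock: 9.98
eef_pos: [0.6585, -0.0287, 0.2836]
tool_rot: [[0.974, -0.226, -0.004], [-0.226, -0.974, 0.0], [-0.004, 0.001, -1.0]]
contact_force: [0.2, 0.2, -0.6]
width: 0.0002
```

View pics/e_scene.png

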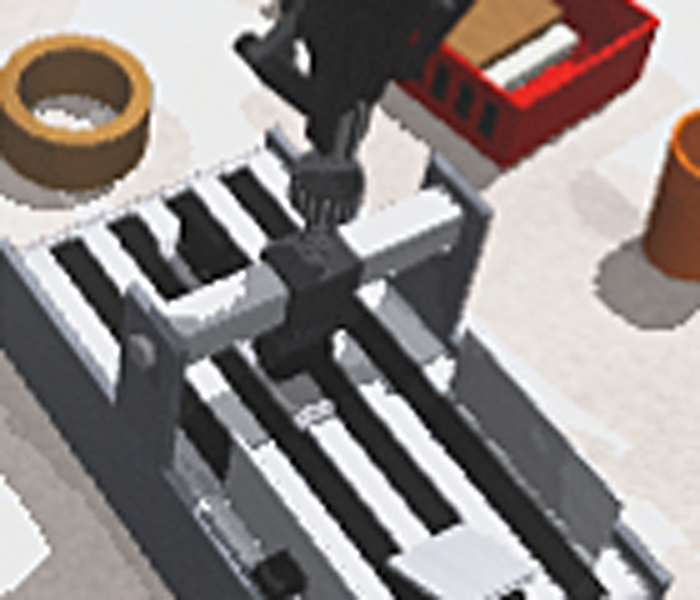

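```bash
python3 -m inch '[{"claw":0,"dx":-0.01,"dy":0,"dz":-0.14,"twist":0},{"claw":0,"dx":-0.01,"dy":0,"dz":-0.14,"twist":0},{"claw":0,"dx":-0.01,"dy":0,"dz":-0.14,"twist":0}]'; for i in 1 2; do :; done; python3 -m inch '[{"claw":0,"dx":0,"dy":0,"dz":-0.03,"twist":0},{"claw":0,"dx":0,"dy":0,"dz":-0.03,"twist":0},{"claw":0,"dx":0,"dy":0,"dz":-0.03,"twist":0}]';python3 -m inch '[{"claw":0,"dx":0,"dy":0,"dz":-0.03,"twist":0},{"claw":0,"dx":0,"dy":0,"dz":-0.03,"twist":0},{"claw":0,"dx":0,"dy":0,"dz":-0.03,"twist":0}]'
```

```text
clock: 10.4
eef_pos: [0.6559, -0.0277, 0.2738]
tool_rot: [[0.974, -0.225, 0.0], [-0.225, -0.974, -0.0], [0.0, -0.0, -1.0]]
contact_force: [-0.1, -0.4, 0.4]
width: 0.0001
clock: 10.78
eef_pos: [0.6564, -0.028, 0.2705]
tool_rot: [[0.974, -0.226, 0.0], [-0.226, -0.974, -0.0], [0.0, 0.0, -1.0]]
contact_force: [0.1, -0.2, 0.0]
width: 0.0003
clock: 11.15
eef_pos: [0.6564, -0.028, 0.2672]
tool_rot: [[0.974, -0.226, -0.0], [-0.226, -0.974, 0.0], [-0.0, -0.0, -1.0]]
contact_force: [0.7, -0.4, -0.3]
width: -0.0001
```

```bash
python3 -m inch '[{"claw":0,"dx":0,"dy":0,"dz":-0.03,"twist":0},{"claw":0,"dx":0,"dy":0,"dz":-0.03,"twist":0}]'; python3 -m inch '[{"claw":0,"dx":0,"dy":0,"dz":-0.03,"twist":0},{"claw":0,"dx":0,"dy":0,"dz":-0.03,"twist":0}]';python3 -m inch '[{"claw":0,"dx":0,"dy":0,"dz":-0.02,"twist":0},{"claw":0,"dx":0,"dy":0,"dz":-0.02,"twist":0}]'
```

```text
clock: 11.4
eef_pos: [0.6562, -0.028, 0.2639]
tool_rot: [[0.974, -0.226, -0.001], [-0.226, -0.974, 0.0], [-0.001, 0.0, -1.0]]
contact_force: [-1.1, -0.2, -0.0]
width: 0.0001
clock: 11.65
eef_pos: [0.6565, -0.028, 0.262]
tool_rot: [[0.974, -0.226, 0.001], [-0.226, -0.974, -0.0], [0.001, -0.0, -1.0]]
contact_force: [-1.1, 0.1, 3.8]
width: 0.0002
clock: 11.9
eef_pos: [0.6565, -0.028, 0.2604]
tool_rot: [[0.974, -0.226, 0.001], [-0.226, -0.974, -0.0], [0.001, -0.0, -1.0]]
contact_force: [-2.5, -0.0, 5.7]
width: 0.0003
```

```bash
python3 -m inch '[{"claw":0,"dx":0,"dy":0,"dz":-0.02,"twist":0},{"claw":0,"dx":0,"dy":0,"dz":-0.02,"twist":0},{"claw":0,"dx":0,"dy":0,"dz":-0.02,"twist":0}]'; python3 -m inch '[{"claw":0,"dx":0,"dy":0,"dz":-0.02,"twist":0},{"claw":0,"dx":0,"dy":0,"dz":-0.02,"twist":0},{"claw":0,"dx":0,"dy":0,"dz":-0.02,"twist":0}]'; python3 -m inch '[{"claw":0,"dx":0,"dy":0,"dz":-0.02,"twist":0},{"claw":0,"dx":0,"dy":0,"dz":-0.02,"twist":0},{"claw":0,"dx":0,"dy":0,"dz":-0.02,"twist":0}]'
```

```text
clock: 12.28
eef_pos: [0.6565, -0.028, 0.2584]
tool_rot: [[0.974, -0.226, 0.001], [-0.226, -0.974, -0.0], [0.001, -0.0, -1.0]]
contact_force: [-1.7, -0.0, 6.8]
width: -0.0003
clock: 12.65
eef_pos: [0.6566, -0.028, 0.2565]
tool_rot: [[0.974, -0.226, 0.001], [-0.226, -0.974, -0.0], [0.001, -0.0, -1.0]]
contact_force: [-2.7, -0.3, 6.9]
width: 0.0
clock: 13.02
eef_pos: [0.6566, -0.028, 0.2544]
tool_rot: [[0.974, -0.226, 0.001], [-0.226, -0.974, -0.0], [0.001, -0.0, -1.0]]
contact_force: [-2.5, 1.3, 6.6]
width: 0.0003
```

Friction plateau ≈6.8 N. Now 1 mm then 0.5 mm steps, watching for the rise.

```bash
python3 -m inch '[{"claw":0,"dx":0,"dy":0,"dz":-0.01,"twist":0},{"claw":0,"dx":0,"dy":0,"dz":-0.01,"twist":0},{"claw":0,"dx":0,"dy":0,"dz":-0.01,"twist":0}]' | sed -n 2p\;4p\;1p\;6p; python3 -c "
from rig import bot
print(bot.read_state()['contact_force'])"; python3 -m inch '[{"claw":0,"dx":0,"dy":0,"dz":-0.01,"twist":0},{"claw":0,"dx":0,"dy":0,"dz":-0.01,"twist":0},{"claw":0,"dx":0,"dy":0,"dz":-0.01,"twist":0}]'| grep -E 'eef|force'
```

```text
clock: 13.4
eef_pos: [0.6565, -0.028, 0.2536]
contact_force: [-2.2, -0.1, 6.7]
[-2.20354486 -0.10115588  6.66348255]
eef_pos: [0.6566, -0.028, 0.2528]
contact_force: [-3.0, 0.1, 8.1]
```

```bash
python3 -m inch '[{"claw":0,"dx":0,"dy":0,"dz":-0.006,"twist":0},{"claw":0,"dx":0,"dy":0,"dz":-0.006,"twist":0},{"claw":0,"dx":0,"dy":0,"dz":-0.006,"twist":0}]' | grep -E 'eef|force'; python3 -m inch '[{"claw":0,"dx":0,"dy":0,"dz":0,"twist":0},{"claw":0,"dx":0,"dy":0,"dz":0,"twist":0}]'| grep -E 'eef|force'
```

```text
eef_pos: [0.6566, -0.028, 0.2526]
contact_force: [-5.2, 0.2, 10.2]
eef_pos: [0.6566, -0.028, 0.2526]
contact_force: [-4.1, -0.8, 9.5]
```

```bash
python3 -m inch '[{"claw":0,"dx":0,"dy":0,"dz":-0.006,"twist":0},{"claw":0,"dx":0,"dy":0,"dz":-0.006,"twist":0},{"claw":0,"dx":0,"dy":0,"dz":-0.006,"twist":0}]' | grep -E 'eef|force'; python3 -m inch '[{"claw":0,"dx":0,"dy":0,"dz":0,"twist":0},{"claw":0,"dx":0,"dy":0,"dz":0,"twist":0}]'| grep -E 'eef|force'
```

```text
eef_pos: [0.6566, -0.028, 0.2523]
contact_force: [-5.2, 0.7, 11.2]
eef_pos: [0.6566, -0.028, 0.2523]
contact_force: [-6.4, 1.2, 11.1]
```

```bash
python3 -m inch '[{"claw":0,"dx":0,"dy":0,"dz":-0.006,"twist":0},{"claw":0,"dx":0,"dy":0,"dz":-0.006,"twist":0},{"claw":0,"dx":0,"dy":0,"dz":-0.006,"twist":0}]' | grep -E 'eef|force'; python3 -m inch '[{"claw":0,"dx":0,"dy":0,"dz":0,"twist":0},{"claw":0,"dx":0,"dy":0,"dz":0,"twist":0}]'| grep -E 'eef|force'
```

```text
eef_pos: [0.6566, -0.0279, 0.252]
contact_force: [-5.2, 0.3, 12.5]
eef_pos: [0.6566, -0.028, 0.252]
contact_force: [-5.9, 0.1, 13.2]
```

Press ≈ 6 N by the rise over the friction plateau. Let go and fetch the grip.

```bash
python3 -m inch '[{"claw":0,"dx":0,"dy":0,"dz":0.15,"twist":0},{"claw":0,"dx":0,"dy":0,"dz":0.4,"twist":0},{"claw":0.5,"dx":-0.4,"dy":0.1,"dz":0.4,"twist":0},{"claw":0.5,"dx":-0.82,"dy":0.19,"dz":0.3,"twist":0},{"claw":0.5,"dx":-0.82,"dy":0.19,"dz":-0.2,"twist":0},{"claw":0.5,"dx":-0.82,"dy":0.19,"dz":-0.7,"twist":0},{"claw":0.5,"dx":-0.82,"dy":0.19,"dz":-0.7,"twist":0}]'; python3 - <<'E'
from h import *
for n in("scene",):
    ps=read_camera(n);x,y=(285,160) 
    c=ps["color"][y:y+120,x:x+140,::-1]; cv2.imwrite(f"pics/f_{n}.png",cv2.resize(c,None,fx=5,fy=5,interpolation=cv2.INTER_CUBIC))
E
```

```text
clock: 16.52
eef_pos: [0.5711, -0.0086, 0.1751]
tool_rot: [[0.974, -0.226, -0.009], [-0.226, -0.974, 0.001], [-0.009, 0.001, -1.0]]
contact_force: [-0.6, -0.7, 0.1]
width: 0.0427
```

View pics/f_scene.png

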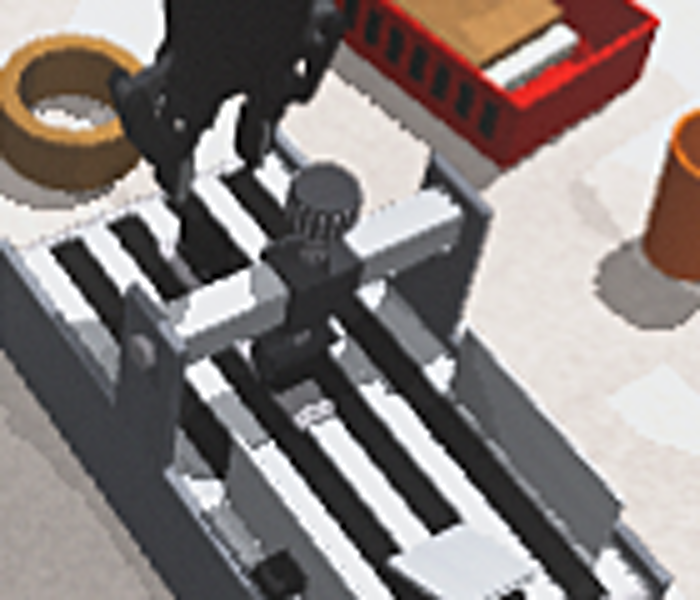

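The gate is down on the blade, the nose still shows at ~scene (348,242). Descend on the grip.

```bash
python3 -m inch '[{"claw":0.5,"dx":0.01,"dy":0,"dz":-0.4,"twist":0},{"claw":0.5,"dx":0.01,"dy":0,"dz":-0.6,"twist":0},{"claw":0.5,"dx":0.01,"dy":0,"dz":-0.6,"twist":0},{"claw":0.5,"dx":0.01,"dy":0,"dz":-0.6,"twist":0}]'
```

```text
clock: 17.08
eef_pos: [0.5766, -0.0091, 0.1215]
tool_rot: [[0.974, -0.226, 0.002], [-0.226, -0.974, -0.0], [0.002, -0.0, -1.0]]
contact_force: [0.4, 0.0, 1.2]
width: 0.0425
```

```bash
python3 -m inch '[{"claw":0.5,"dx":-0.02,"dy":0,"dz":-0.16,"twist":0},{"claw":0.5,"dx":-0.02,"dy":0,"dz":-0.16,"twist":0},{"claw":0.2,"dx":-0.02,"dy":0,"dz":-0.16,"twist":0},{"claw":0,"dx":-0.02,"dy":0,"dz":-0.16,"twist":0},{"claw":0,"dx":-0.02,"dy":0,"dz":-0.16,"twist":0},{"claw":0,"dx":-0.02,"dy":0,"dz":-0.16,"twist":0}]' 40;  python3 -m inch '[{"claw":0,"dx":0,"dy":0,"dz":0,"twist":0},{"claw":0,"dx":0,"dy":0,"dz":0,"twist":0}]'
```

```text
clock: 17.82
eef_pos: [0.5737, -0.0088, 0.1039]
tool_rot: [[0.974, -0.225, 0.001], [-0.225, -0.974, 0.0], [0.001, -0.0, -1.0]]
contact_force: [-0.2, 1.0, 1.9]
width: 0.0114
clock: 18.08
eef_pos: [0.5736, -0.0088, 0.1038]
tool_rot: [[0.974, -0.226, 0.001], [-0.226, -0.974, 0.0], [0.001, -0.0, -1.0]]
contact_force: [-0.5, 2.4, 3.6]
width: 0.0115
```

```bash
python3 -m inch '[{"claw":0,"dx":-0.01,"dy":0.002,"dz":0.01,"twist":0},{"claw":0,"dx":-0.02,"dy":0.005,"dz":0.01,"twist":0},{"claw":0,"dx":-0.03,"dy":0.007,"dz":0.01,"twist":0},{"claw":0,"dx":-0.04,"dy":0.009,"dz":0.01,"twist":0}]';python3 -m inch '[{"claw":0,"dx":-0.01,"dy":0.002,"dz":0,"twist":0},{"claw":0,"dx":-0.02,"dy":0.005,"dz":0,"twist":0},{"claw":0,"dx":-0.03,"dy":0.007,"dz":0,"twist":0}]'|grep -E 'eef|force'
```

```text
clock: 18.58
eef_pos: [0.5692, -0.0082, 0.1042]
tool_rot: [[0.974, -0.226, -0.0], [-0.226, -0.974, -0.0], [-0.0, 0.0, -1.0]]
contact_force: [5.1, -0.3, -6.7]
width: 0.0116
eef_pos: [0.5662, -0.0074, 0.1043]
contact_force: [4.2, -1.9, -5.5]
```

```bash
python3 -m inch '[{"claw":0,"dx":-0.005,"dy":0.001,"dz":-0.006,"twist":0},{"claw":0,"dx":-0.01,"dy":0.002,"dz":-0.006,"twist":0},{"claw":0,"dx":-0.015,"dy":0.003,"dz":-0.006,"twist":0}]'|grep -E 'eef|force';python3 -m inch '[{"claw":0,"dx":-0.01,"dy":0.002,"dz":0,"twist":0},{"claw":0,"dx":-0.02,"dy":0.004,"dz":0,"twist":0}]'|grep -E 'eef|force'
```

```text
eef_pos: [0.565, -0.0071, 0.1041]
contact_force: [5.0, -1.2, -4.7]
eef_pos: [0.563, -0.0067, 0.104]
contact_force: [4.2, -0.7, -4.1]
```

```bash
python3 -m inch '[{"claw":0,"dx":-0.005,"dy":0.001,"dz":-0.008,"twist":0},{"claw":0,"dx":-0.01,"dy":0.002,"dz":-0.008,"twist":0},{"claw":0,"dx":-0.015,"dy":0.003,"dz":-0.008,"twist":0}]'|grep -E 'eef|force';python3 -m inch '[{"claw":0,"dx":-0.005,"dy":0.001,"dz":0,"twist":0},{"claw":0,"dx":-0.01,"dy":0.002,"dz":0,"twist":0}]'|grep -E 'eef|force'; python3 - <<'E'
from h import *
for n in("scene",):
    ps=read_camera(n);x,y=(305,200) 
    c=ps["color"][y:y+60,x:x+75,::-1]; cv2.imwrite(f"pics/g_{n}.png",cv2.resize(c,None,fx=10,fy=10,interpolation=cv2.INTER_CUBIC))
print(bot.read_state()["contact_force"])
E
```

```text
eef_pos: [0.5623, -0.0065, 0.1039]
contact_force: [6.5, -0.9, -1.8]
eef_pos: [0.5613, -0.0063, 0.1039]
contact_force: [6.5, -1.2, -2.2]
[ 6.66252994 -1.35593598 -1.00026152]
```

View pics/g_scene.png

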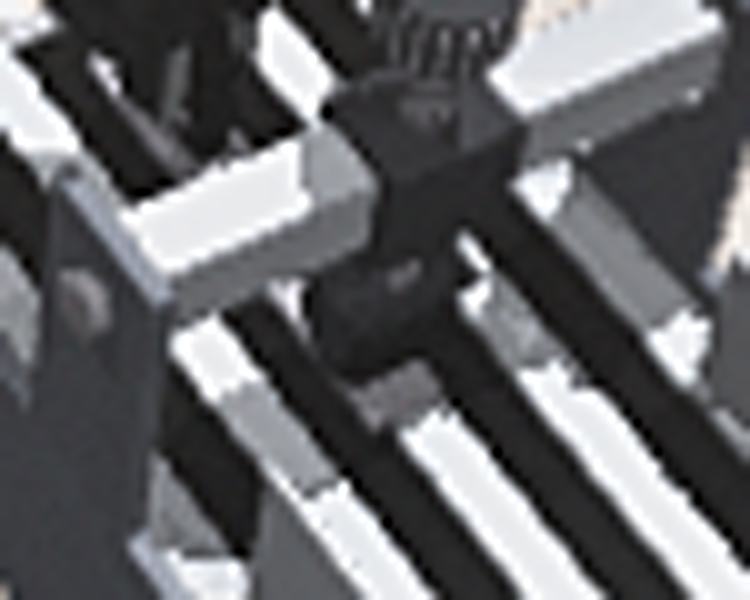

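With no lean (fz ≈ the blade's weight) the pull is ≈6.7 N, inside 5–10, with the nose still showing at ~scene (347,240). The setting is right; keep drawing slowly.

```bash
python3 -m inch '[{"claw":0,"dx":-0.01,"dy":0.002,"dz":0,"twist":0},{"claw":0,"dx":-0.02,"dy":0.005,"dz":0,"twist":0},{"claw":0,"dx":-0.03,"dy":0.007,"dz":0,"twist":0},{"claw":0,"dx":-0.04,"dy":0.009,"dz":0,"twist":0},{"claw":0,"dx":-0.05,"dy":0.011,"dz":0,"twist":0}]'|grep -E 'eef|force';python3 -m inch '[{"claw":0,"dx":-0.01,"dy":0.002,"dz":0,"twist":0},{"claw":0,"dx":-0.02,"dy":0.005,"dz":0,"twist":0},{"claw":0,"dx":-0.03,"dy":0.007,"dz":0,"twist":0},{"claw":0,"dx":-0.04,"dy":0.009,"dz":0,"twist":0},{"claw":0,"dx":-0.05,"dy":0.011,"dz":0,"twist":0}]'|grep -E 'eef|force';python3 -m inch '[{"claw":0,"dx":-0.01,"dy":0.002,"dz":0,"twist":0},{"claw":0,"dx":-0.02,"dy":0.005,"dz":0,"twist":0},{"claw":0,"dx":-0.03,"dy":0.007,"dz":0,"twist":0},{"claw":0,"dx":-0.04,"dy":0.009,"dz":0,"twist":0},{"claw":0,"dx":-0.05,"dy":0.011,"dz":0,"twist":0}]'|grep -E 'eef|force'
```

```text
eef_pos: [0.5563, -0.0052, 0.1039]
contact_force: [5.9, -1.4, -1.4]
eef_pos: [0.5513, -0.0041, 0.1039]
contact_force: [5.9, -1.8, -1.0]
eef_pos: [0.5463, -0.003, 0.1039]
contact_force: [6.1, -0.7, -1.0]
```

Steady 6.1 N drag. Draw on until it is clear of the pad.

```bash
python3 -m inch '[{"claw":0,"dx":-0.015,"dy":0.003,"dz":0,"twist":0},{"claw":0,"dx":-0.03,"dy":0.007,"dz":0,"twist":0},{"claw":0,"dx":-0.045,"dy":0.01,"dz":0,"twist":0},{"claw":0,"dx":-0.06,"dy":0.013,"dz":0,"twist":0},{"claw":0,"dx":-0.08,"dy":0.018,"dz":0,"twist":0},{"claw":0,"dx":-0.11,"dy":0.025,"dz":0,"twist":0},{"claw":0,"dx":-0.15,"dy":0.034,"dz":0,"twist":0}]'|grep -E 'eef|force';python3 -m inch '[{"claw":0,"dx":-0.1,"dy":0.022,"dz":0,"twist":0},{"claw":0,"dx":-0.2,"dy":0.045,"dz":0.02,"twist":0},{"claw":0,"dx":-0.3,"dy":0.068,"dz":0.1,"twist":0}]'|grep -E 'clo|eef|force'
```

```text
eef_pos: [0.5308, 0.0005, 0.1038]
contact_force: [6.4, -2.0, 8.4]
clock: 23.38
eef_pos: [0.4977, 0.0078, 0.1116]
contact_force: [-1.1, -0.5, -1.9]
```

```bash
python3 -m inch '[{"claw":0,"dx":-0.3,"dy":0,"dz":0.3,"twist":0},{"claw":0,"dx":-0.65,"dy":-0.1,"dz":0.45,"twist":0},{"claw":0,"dx":-0.65,"dy":-0.5,"dz":0.5,"twist":0},{"claw":0,"dx":-0.65,"dy":-1,"dz":0.5,"twist":0}]'|grep -E 'clo|eef|force|wid';python3 -m inch '[{"claw":0,"dx":0,"dy":-0.5,"dz":0,"twist":0},{"claw":0,"dx":0,"dy":-1,"dz":0,"twist":0}]'|grep -E 'clo|eef|force';python3 -m inch '[{"claw":0,"dx":0,"dy":-0.5,"dz":0,"twist":-0.06},{"claw":0,"dx":0.3,"dy":-1,"dz":0,"twist":-0.13},{"claw":0,"dx":0.4,"dy":-1,"dz":-0.2,"twist":-0.13}]'|grep -E 'clo|eef|force|wid'
```

```text
clock: 23.88
eef_pos: [0.4346, -0.0927, 0.1638]
contact_force: [0.6, -0.0, -1.1]
width: 0.0113
clock: 24.12
eef_pos: [0.4343, -0.1935, 0.1629]
contact_force: [1.1, -0.0, -1.6]
clock: 24.5
eef_pos: [0.4761, -0.2962, 0.144]
contact_force: [-1.2, -0.0, -2.0]
width: 0.0112
```

```bash
python3 -m inch '[{"claw":0,"dx":0,"dy":-0.32,"dz":-0.4,"twist":0},{"claw":0,"dx":0,"dy":-0.32,"dz":-0.8,"twist":0},{"claw":0,"dx":0,"dy":-0.32,"dz":-1,"twist":0},{"claw":0,"dx":0,"dy":-0.32,"dz":-1,"twist":0}]'; python3 - <<'E'
from h import *
ps=read_camera("scene");x,y=(160,215)
c=ps["color"][y:y+120,x:x+140,::-1]; cv2.imwrite(f"pics/k.png",cv2.resize(c,None,fx=5,fy=5,interpolation=cv2.INTER_CUBIC))
E
```

```text
clock: 25.0
eef_pos: [0.4739, -0.3231, 0.0414]
tool_rot: [[0.908, -0.418, -0.003], [-0.418, -0.908, 0.003], [-0.004, -0.001, -1.0]]
contact_force: [0.4, 1.5, -1.9]
width: 0.0117
```

View pics/k.png

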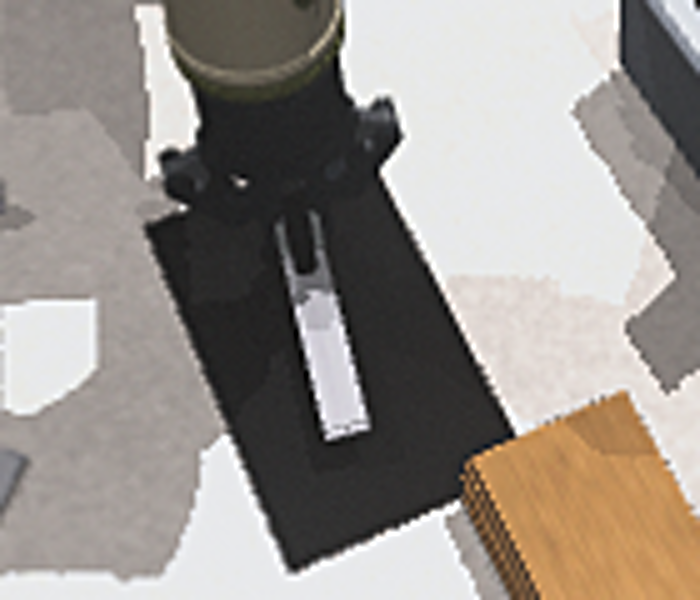

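The blade hangs level over the middle of the mat (nose at ~scene (229,302)). Lower to contact, then release.

```bash
python3 -m inch '[{"claw":0,"dx":0,"dy":0,"dz":-0.15,"twist":0},{"claw":0,"dx":0,"dy":0,"dz":-0.21,"twist":0},{"claw":0,"dx":0,"dy":0,"dz":-0.21,"twist":0},{"claw":0,"dx":0,"dy":0,"dz":-0.21,"twist":0}]'|grep -E 'clo|eef|force'; python3 -m inch '[{"claw":0,"dx":0,"dy":0,"dz":-0.015,"twist":0},{"claw":0,"dx":0,"dy":0,"dz":-0.015,"twist":0}]'|grep -E 'clo|eef|force'
```

```text
clock: 25.55
eef_pos: [0.4756, -0.3248, 0.0224]
contact_force: [-1.0, 0.2, -1.9]
clock: 25.8
eef_pos: [0.4754, -0.3247, 0.0207]
contact_force: [-0.1, -0.4, -2.2]
```

```bash
python3 -m inch '[{"claw":0,"dx":0,"dy":0,"dz":-0.015,"twist":0},{"claw":0,"dx":0,"dy":0,"dz":-0.015,"twist":0}]'|grep -E 'eef|force'; python3 -m inch '[{"claw":0,"dx":0,"dy":0,"dz":-0.015,"twist":0},{"claw":0,"dx":0,"dy":0,"dz":-0.015,"twist":0}]'|grep -E 'eef|force'
```

```text
eef_pos: [0.4753, -0.3246, 0.019]
contact_force: [-0.1, 0.7, -1.5]
eef_pos: [0.4756, -0.3248, 0.0179]
contact_force: [-0.8, 0.3, 0.2]
```

Contact. Release and rise.

```bash
python3 -m inch '[{"claw":0.5,"dx":0,"dy":0,"dz":0,"twist":0},{"claw":0.5,"dx":0,"dy":0,"dz":0,"twist":0},{"claw":0.5,"dx":0,"dy":0,"dz":0,"twist":0},{"claw":0.5,"dx":0,"dy":0,"dz":0.3,"twist":0},{"claw":0.5,"dx":0,"dy":0,"dz":1,"twist":0},{"claw":0.5,"dx":0,"dy":0,"dz":1,"twist":0}]'|grep -E 'clo|eef|force|wid'; python3 -m inch '[{"claw":0.5,"dx":-0.5,"dy":-0.3,"dz":0.5,"twist":0},{"claw":0.5,"dx":-0.7,"dy":-0.5,"dz":0.8,"twist":0},{"claw":0.5,"dx":-0.7,"dy":-0.5,"dz":0.8,"twist":0},{"claw":0.5,"dx":-0.7,"dy":-0.5,"dz":0.8,"twist":0}]'|grep -E 'clo|eef|force|wid'; python3 - <<'E'
from h import *
ps=read_camera("scene");save(ps,"z.png");x,y=(300,180)
c=ps["color"][y:y+80,x:x+100,::-1]; cv2.imwrite(f"pics/zf.png",cv2.resize(c,None,fx=7,fy=7,interpolation=cv2.INTER_CUBIC))
E
```

```text
clock: 27.05
eef_pos: [0.4784, -0.3271, 0.1236]
contact_force: [-0.4, -0.6, -0.1]
width: 0.043
clock: 27.55
eef_pos: [0.4053, -0.3743, 0.1966]
contact_force: [0.2, 0.6, -1.0]
width: 0.0429
```

View pics/z.png

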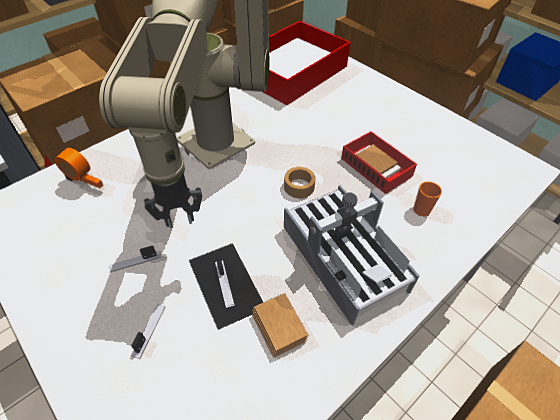

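View pics/zf.png

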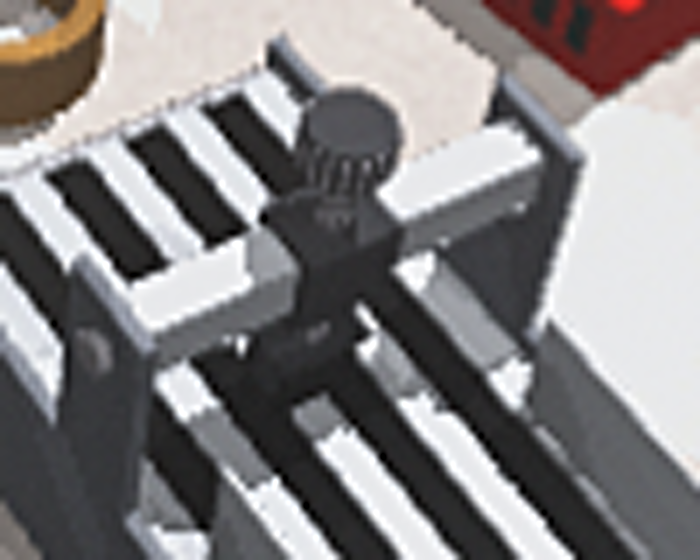

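The blade lies flat on the mat (scene ~(225,283)). The gate is down and the bystanders have not moved. Handing in.

```bash
python3 -c "
from rig import bot
print(bot.job_done())"
```

```text
the job is handed in; nothing more can be done
None
```

The gate is set to the blade and the blade is back on its mat. The job was handed in at about 27.6 s of the 72 s allowed, and no verdict was reported.

- **Insertion:** I slid the blade along the bed under the gate until its nose was about 31 mm past the gate's axis, then let go of it.
- **Gate:** I pushed the head down until the force rose about 6 N above the friction plateau of about 6.8 N. That plateau is slightly under the stated 8 N.
- **First pull readings (about 4.5 N):** these fell just under the range. My hand was lifting on the blade by about 3–5 N at the time, so I lowered it slightly.
- **Pull without lift:** the drag was then steady at about 6 to 6.7 N, so I left the gate as set.
- **One odd reading:** as the nose slipped out from under the pad, the vertical force briefly read +8.4 N. I took this to be the nose leaving the rounded pad, but did not check it separately.
- **Final picture:** the blade lies near the middle of its mat, the gate is still down, and the tape roll, beaker and cartons look unmoved. I did not measure the pad's height above the bed; from the drag I estimate about 4 mm.

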